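# Latch the bench stop, tread the brake pedal, reset the stop

## Robot

A 7-joint arm with a two-finger parallel gripper is mounted at the origin on the work surface. World frame = base frame: x ahead of the robot, y to its left, z up, the work surface at z = 0. Lengths are in m, angles in rad, forces in N, time in s.
With the tool pointing down it reaches from about 0.425 to 0.95 m from the base axis. Payload 4.7 kg.
Tool frame: the origin (TCP) lies on the front face of the gripper's body, between the roots of the fingers; the fingertips stand 70 mm ahead of it and the grasp point (between the pads) lies 51 mm ahead of it (arm.grip_point_offset is the distance from the TCP to the grasp point, in m); z points along the fingers, y is the line along which they close (so a half turn about z gives the same grasp; the last joint's range is limited). The gripper opens to 87 mm and grips with 3 to 60 N. Pads are 19 mm wide; open, the fingers measure 117 mm over their backs; the gripper's body (75 mm by 190 mm) begins 51 mm behind the grasp point.
Start: joints at [1.146, 0.469, -0.049, 1.532, 0.024, 1.141, -0.082], TCP at [0.26, -0.623, 0.292] pointing down, gripper open.
Joint ranges: [-2.59, 2.59], [-0.33, 1.99], [-1.39, 1.29], [0.1, 2.45], [-1.04, 4.18], [0.21, 1.99], [-2.66, 2.66]. Speed limits (rad/s): [2.57, 2.57, 3.14, 3.14, 3.14, 3.14, 3.14].

## Interface

Orientations are given as a 3x3 rotation matrix whose columns are the frame's x, y, z axes.
In Python, from cell import arm gives the robot as it stands.
- The arm moves only by the tool step_arm, never from a script. Its argument "rows" is a list of rows, each an object with "angular": the turn, a rotation vector about the tool's x, y, z in rad, a list of three; "xyz": the shift along the tool's x, y, z in m, a list of three; "hand": the opening, from -1 (shut) to 1 (fully open). In form: [{"angular": [ax, ay, az], "xyz": [x, y, z], "hand": hand}, ...]. A call has 1 to 20 rows; each row is the pose to reach, as a shift and turn from the pose commanded when the call began, along the tool's axes at that moment; what a row does not reach only later rows make up. A row lasts 1/10 s, in which the tool goes at most 50 mm and 8.59 degrees, less where a joint would pass 70% of its speed; a pose out of reach is approached as far as the arm can. A call with a gripper value outside its range is refused whole. The fingers move at their own pace and stop on an object; "grip_force" is the grip in N (left out, the last holds). Time passes only in rows, so rows that repeat a pose let the fingers close. It gives the time, the measured TCP pose, the force, the opening and the grip force at its end, in the units of the state.
- arm.state(): the state, without advancing time (a new reading comes with each control period).
- arm.camera(name): name is "scene" or "top" or "wrist"; returns the picture (384x512x3 uint8, red, green, blue); there is no depth.
- arm.camera_params(name): a dict with "fx", "fy", "cx", "cy" (pixels), "k1" (the pictures are not rectified: a ray, as slopes to the right and down, at radius r is drawn at 1 + k1 r^2 times it, then the intrinsics apply), "extrinsics" (4x4, takes a point from camera to world coordinates); the wrist camera has in their place "T_tool_cam" (4x4, takes a point from camera to tool coordinates, whose origin is the TCP and whose axes are the flange's). Camera axes: x right, y down, z forward; pixel columns grow to the right and rows downward; lengths in m; the calibration is good to about 2 mm. A picture is of the moment at which its call begins: read the wrist's pose just before it. camera_params takes no time and is no camera call.
- arm.finish_job(): hands the job in; it is judged then, once.
The state is a dict: "time_s": time; "q": joint angles; "joint_vel": joint speeds; "joint_efforts": joint torques, N m; "ee_pos": TCP position; "orientation": TCP orientation; "contact_force": force on the tool from outside, world axes, zero at the start; "torque": the same for the moment, N m; "finger_gap": finger opening in m; "gripper_force": force on a finger pad.
Only numpy, scipy, OpenCV 4.12 (cv2) and the standard library are available. Lean on these libraries where they do the work, as an engineer would, in place of code of your own. Each camera call takes 0.05 s, during which the arm holds its last target. There are 200 camera calls.

## Task

Check the bench's safety stop: push the black mushroom stop on the grey box straight down until it catches and stays down by itself, then press the cast aluminium pedal all the way down to its stop and let it come back up. Only then take the stop's grip bar and twist it clockwise (seen from above) until it releases and, once you let go, pops back up. Leave the cup, the bushing and the saddle clamp where they are.

Things in the scene. Friction and masses are not known exactly. Their poses are not given: they have to be found in the camera images.
- stop_box: Grey stop box, 120 x 120 x 70 mm high, fixed to the counter, with a black mushroom head on top (64 mm across, its rim 96 to 115 mm above the counter when up) that carries a raised grip bar. Origin: centre of the underside, z up; the mushroom's axis is the box's vertical centre line.
- stop_bar (a point): Centre of the flat top of the mushroom's grip bar, on its axis, 145 mm above the counter when up. The bar is bare cast aluminium, 58 mm long along this frame's x, 22 mm wide along y, and stands 29 mm proud of the head; the frame (z up) moves and turns with the bar.
- stop_press (a joint): How far the mushroom is pressed down, m: 0 up, 0.0155 hard stop. Its spring needs about 3 N at the top and about 10 N to latch. Pressed beyond 0.013 it catches; let go, it then stays at about 0.0123. Twisted enough, it springs back to 0.
- stop_twist (a joint): Angle of the mushroom head and grip bar, rad, clockwise seen from above: 0 at rest, 1.1 end stop. A latched head is set free at about 0.65; turn to about 0.9 to be sure. A weak spring turns it back to 0 when let go.
- pedal_base: Dark steel plate 220 x 100 x 8 mm, fixed to the counter, carrying the cast aluminium pedal. Origin: centre of the underside, z up; the hinge is near its +x end, the pedal's free end is over its -x end.
- pedal_hinge (a point): Centre of the pedal's hinge pin, 38 mm above the counter, 85 mm from the plate's centre towards its +x; the pin lies along this frame's y.
- pedal_tread (a point): Centre of the upper face of the pedal's ribbed tread (85 x 72 mm, 12 mm thick), 117 mm from the hinge along the pedal, about 93 mm above the counter with the pedal up and about 53 mm with it down; moves with the pedal. The tread's middle is where to push.
- pedal (a joint): Pedal angle, rad: 0 up (sloping up 0.42 rad from hinge to free end), 0.36 fully down at its stop. A spring returns it; about 11 N at the tread holds it down.
- cup: White porcelain parts cup, 84 mm across, 75 mm high, loose. Origin: centre of its underside.
- bushing: Bronze bushing, 64 mm across, 60 mm high, standing on end, loose. Origin: centre of its underside.
- clamp: Black spring saddle clamp, 110 x 50 x 43 mm high, lying loose. Origin: centre of its underside.

How it is judged:
By the outcome, as a careful person would: the job done as asked, in the order asked, and still so for the second after the job is handed in, with the robot touching nothing.
It also fails if it takes over 64 s, if anything falls off the work surface, if the arm or the gripper's body presses on something with over 40 N, if the wrist force passes 120 N, or if a joint passes its speed limit or range.

## Working session

There is one attempt and no reset: what is moved stays moved. The work goes in short steps, Python scripts to look and compute and a tool call to move; the robot and the scene stay as the last step left them, time stands still between calls to the robot, and variables do not carry over. Pictures are saved under pics/ and viewed, at most 10 in all, crops included, and the job is handed in when it is done.

Besides the shell and the picture viewer there is one more tool, called after "Call:" as name(argument=value, ...) on one line, values as JSON. step_arm: Moves the arm, as the interface text tells. Its arguments: {"type":"object","properties":{"rows":{"type":"array"},"grip_force":{"type":"number"}},"required":["rows"]}

```bash
mkdir -p pics; ls; python3 - <<'E'
from cell import arm
import cv2,numpy as np
for n in("scene","top"):
    cv2.imwrite(f"pics/{n}0.png",cv2.cvtColor(arm.camera(n),cv2.COLOR_RGB2BGR)); p=arm.camera_params(n); print(n,{k:np.round(v,4).tolist() for k,v in p.items()})
print(arm.camera_params("wrist"))
s=arm.state();print(s["time_s"],s["ee_pos"],np.round(s["orientation"],3).tolist(),s["finger_gap"])
E
```

```text
pics
scene {'fx': 463.5232, 'fy': 463.5232, 'cx': 256.5264, 'cy': 187.002, 'k1': -0.1097, 'extrinsics': [[-0.6602, 0.4065, -0.6316, 1.296], [0.751, 0.3718, -0.5457, 0.5823], [0.013, -0.8346, -0.5507, 0.7152], [0.0, 0.0, 0.0, 1.0]]}
top {'fx': 409.1883, 'fy': 409.1883, 'cx': 259.0497, 'cy': 191.7116, 'k1': 0.007, 'extrinsics': [[0.0004, -0.9997, 0.0249, 0.5808], [-0.9999, -0.0007, -0.0148, 0.0174], [0.0148, -0.0249, -0.9996, 1.0261], [0.0, 0.0, 0.0, 1.0]]}
{'fx': 342.39660064497434, 'fy': 342.39660064497434, 'cx': 256.4654423606242, 'cy': 185.6429582219397, 'k1': 0.021094465531806692, 'T_tool_cam': array([[-7.00062160e-04, -9.68905669e-01, -2.47429415e-01,
         6.71723327e-02],
       [ 9.99999293e-01, -4.40565442e-04, -1.10413433e-03,
        -3.65426126e-04],
       [ 9.60793163e-04, -2.47430013e-01,  9.68905292e-01,
        -9.27047994e-02],
       [ 0.00000000e+00,  0.00000000e+00,  0.00000000e+00,
         1.00000000e+00]])}
0.1 [ 0.26011967 -0.62241941  0.29132413] [[0.923, 0.386, -0.001], [0.386, -0.923, 0.002], [-0.0, -0.002, -1.0]] 0.08715769543193008
```

View pics/scene0.png

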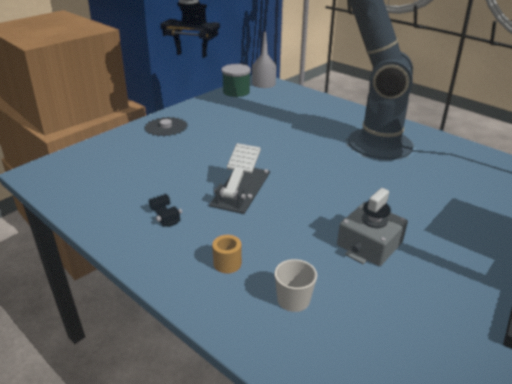

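View pics/top0.png

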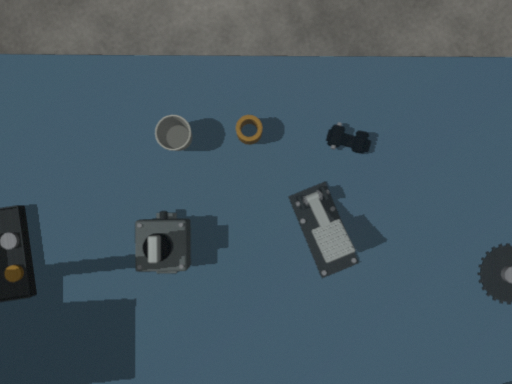

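Scene: stop box on the left (top-view box ~(163,246), bar ~(154,249), long axis roughly along image vertical). The pedal runs from its hinge ~(314,198) to its tread ~(333,240). Cup (173,133), bushing (249,129) and clamp (349,138) are clear of both.

```bash
cat > h.py <<'E'
from cell import arm
import cv2,numpy as np
from scipy.spatial.transform import Rotation as R
def cam(name,s=None):
    p=arm.camera_params(name)
    if name=="wrist":
        T=np.eye(4);T[:3,:3]=s["orientation"];T[:3,3]=s["ee_pos"];E=T@p["T_tool_cam"]
    else: E=np.array(p["extrinsics"])
    return p,E
def back(name,uv,z,s=None):
    p,E=cam(name,s); d=np.array([(uv[0]-p["cx"])/p["fx"],(uv[1]-p["cy"])/p["fy"]]); x=d.copy()
    for _ in range(9): x=d/(1+p["k1"]*(x@x))
    r=E[:3,:3]@np.r_[x,1]; return E[:3,3]+r*(z-E[2,3])/r[2]
def proj(name,P,s=None):
    p,E=cam(name,s); c=E[:3,:3].T@(np.array(P)-E[:3,3]); x=c[:2]/c[2]; x=x*(1+p["k1"]*(x@x)); return x*p["fx"]+[p["cx"],p["cy"]]
def shift(s,tcp):  # world TCP goal -> tool shift
    return np.round(s["orientation"].T@(np.array(tcp)-s["ee_pos"]),4)
E
python3 - <<'E'
from h import *
im=cv2.imread("pics/top0.png"); g=im.min(2)
for nm,(x0,y0,x1,y1),z in(("bar",(140,225,175,275),.145),("tread",(285,180,365,280),.093)):
    m=(g[y0:y1,x0:x1]>(105)).astype('uint8'); n,l,st,c=cv2.connectedComponentsWithStats(m)
    i=1+np.argmax(st[1:,4]); pts=np.argwhere(l==i)[:,::-1].astype('float32')+[x0,y0]
    r=cv2.minAreaRect(pts.astype('float32')); print(nm,st[i],r, back("top",r[0],z).round(4))
    b=np.array([back("top",q,z) for q in cv2.boxPoints(r)]);print(b.round(3).tolist(),np.linalg.norm(b[1]-b[0]),np.linalg.norm(b[2]-b[1]))
print("box",back("top",(163,246),.07),"hinge",back("top",(314,198),.038),"tread",back("top",(333,240),.093),"plate",back("top",(323,228),.008))
big=cv2.resize(im[175:285,125:370],None,fx=3.2,fy=3.2,interpolation=cv2.INTER_CUBIC); cv2.imwrite("pics/crop.png",big)
E
```

```text
bar [  8  12   9  26 232] ((152.0, 249.5), (25.0, 8.0), 90.0) [0.4791 0.2331 0.145 ]
[[0.506, 0.242, 0.145], [0.506, 0.225, 0.145], [0.452, 0.224, 0.145], [0.453, 0.241, 0.145]] 0.017029520857278938 0.053250225090080934
tread [  21   13   49   69 1442] ((325.0000305175781, 225.99998474121094), (69.76531982421875, 30.4105224609375), 63.43495178222656) [ 0.5259 -0.1469  0.093 ]
[[0.582, -0.08, 0.093], [0.613, -0.143, 0.093], [0.47, -0.213, 0.093], [0.44, -0.151, 0.093]] 0.06967095064354738 0.15889430877285715
box [0.4784651  0.22615829 0.07      ] hinge [ 0.59032357 -0.13014641  0.038     ] tread [ 0.49406797 -0.16502894  0.093     ] plate [ 0.51596764 -0.15683629  0.008     ]
```

View pics/crop.png

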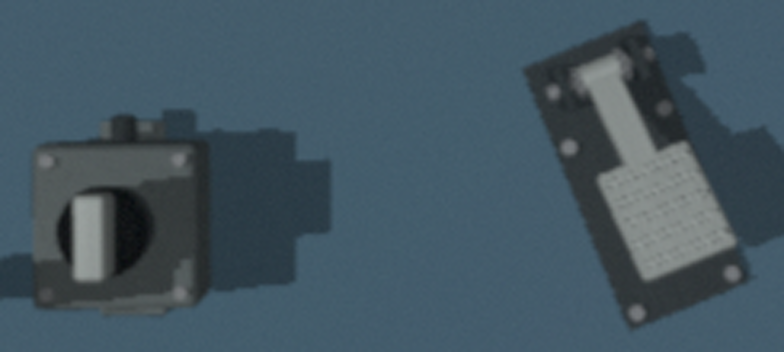

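```bash
python3 - <<'E'
from h import *
s=arm.state()
print("head",back("top",(157.8,247.2),.112), proj("scene",[.479,.231,.145]),proj("scene",[.491,-.166,.093]))
for t in([.57,-.2,.29],[.479,.231,.29]): print(shift(s,t))
E
```

```text
head [0.4803267  0.22845738 0.112     ] [377.24925816 192.93968304] [242.32472958 155.32119592]
[ 0.4488 -0.2703  0.0018]
[ 0.531  -0.703   0.0025]
```

Call:
step_arm(rows=[{"angular": [0, 0, -0.13], "xyz": [0.045, -0.027, 0], "hand": -1}, {"angular": [0, 0, -0.26], "xyz": [0.09, -0.054, 0], "hand": -1}, {"angular": [0, 0, -0.39], "xyz": [0.135, -0.081, 0], "hand": -1}, {"angular": [0, 0, -0.52], "xyz": [0.18, -0.108, 0], "hand": -1}, {"angular": [0, 0, -0.65], "xyz": [0.225, -0.135, 0], "hand": -1}, {"angular": [0, 0, -0.78], "xyz": [0.27, -0.162, 0], "hand": -1}, {"angular": [0, 0, -0.91], "xyz": [0.315, -0.189, 0], "hand": -1}, {"angular": [0, 0, -1.04], "xyz": [0.36, -0.216, 0], "hand": -1}, {"angular": [0, 0, -1.17], "xyz": [0.405, -0.243, 0], "hand": -1}, {"angular": [0, 0, -1.3], "xyz": [0.45, -0.27, 0], "hand": -1}, {"angular": [0, 0, -1.44], "xyz": [0.458, -0.313, 0], "hand": -1}, {"angular": [0, 0, -1.58], "xyz": [0.466, -0.356, 0], "hand": -1}, {"angular": [0, 0, -1.72], "xyz": [0.474, -0.4, 0], "hand": -1}, {"angular": [0, 0, -1.86], "xyz": [0.482, -0.443, 0], "hand": -1}, {"angular": [0, 0, -2.0], "xyz": [0.49, -0.486, 0], "hand": -1}, {"angular": [0, 0, -2.14], "xyz": [0.498, -0.53, 0], "hand": -1}, {"angular": [0, 0, -2.28], "xyz": [0.507, -0.573, 0], "hand": -1}, {"angular": [0, 0, -2.42], "xyz": [0.515, -0.616, 0], "hand": -1}, {"angular": [0, 0, -2.56], "xyz": [0.523, -0.66, 0], "hand": -1}, {"angular": [0, 0, -2.7], "xyz": [0.531, -0.703, 0], "hand": -1}])

```text
time_s: 2.1
ee_pos: [0.4784, 0.2319, 0.2921]
orientation: [[-0.999, 0.04, 0.0], [0.04, 0.999, -0.001], [-0.0, -0.001, -1.0]]
contact_force: [1.0, -0.0, -1.0]
finger_gap: 0.0005
gripper_force: 0.0
```

Call:
step_arm(rows=[{"angular": [0, 0, -0.045], "xyz": [0, 0, 0], "hand": -1}, {"angular": [0, 0, -0.045], "xyz": [0, 0, 0], "hand": -1}, {"angular": [0, 0, -0.045], "xyz": [0, 0, 0], "hand": -1}])

```text
time_s: 2.4
ee_pos: [0.4795, 0.2296, 0.2918]
orientation: [[-1.0, 0.003, -0.001], [0.003, 1.0, -0.001], [0.001, -0.001, -1.0]]
contact_force: [0.4, -0.3, -0.3]
finger_gap: 0.0002
gripper_force: 0.0
```

```bash
python3 - <<'E'
from h import *
s=arm.state(); im=cv2.cvtColor(arm.camera("wrist"),cv2.COLOR_RGB2BGR); cv2.imwrite("pics/w1.png",im)
print(s["time_s"],s["q"].round(3),s["ee_pos"].round(4),s["orientation"].round(3).tolist(),s["finger_gap"],s["contact_force"])
print(proj("wrist",[.479,.231,.145],s),[proj("wrist",[.479+a,.231+b,.145],s).round().tolist() for a in(-.029,.029) for b in (-.011,.011)])
E
```

```text
2.4 [ 0.213  0.375 -0.932  1.835  0.337  1.101  0.726] [0.4795 0.2296 0.2918] [[-1.0, 0.003, -0.001], [0.003, 1.0, -0.001], [0.001, -0.001, -1.0]] 0.00019387798842642135 [ 0.3744132  -0.31220933 -0.34294606]
[258.05140126 193.8232326 ] [[242.0, 154.0], [274.0, 154.0], [243.0, 231.0], [273.0, 231.0]]
```

View pics/w1.png

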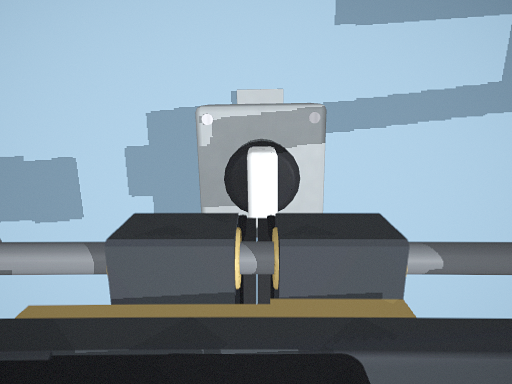

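Call:
step_arm(rows=[{"angular": [0, 0, 0], "xyz": [0.0035, 0.0045, 0.02], "hand": -1}, {"angular": [0, 0, 0], "xyz": [0.0035, 0.0045, 0.04], "hand": -1}, {"angular": [0, 0, 0], "xyz": [0.0035, 0.0045, 0.06], "hand": -1}, {"angular": [0, 0, 0], "xyz": [0.0035, 0.0045, 0.07], "hand": -1}, {"angular": [0, 0, 0], "xyz": [0.0035, 0.0045, 0.074], "hand": -1}, {"angular": [0, 0, 0], "xyz": [0.0035, 0.0045, 0.077], "hand": -1}, {"angular": [0, 0, 0], "xyz": [0.0035, 0.0045, 0.08], "hand": -1}, {"angular": [0, 0, 0], "xyz": [0.0035, 0.0045, 0.082], "hand": -1}, {"angular": [0, 0, 0], "xyz": [0.0035, 0.0045, 0.083], "hand": -1}, {"angular": [0, 0, 0], "xyz": [0.0035, 0.0045, 0.083], "hand": -1}])

```text
time_s: 3.45
ee_pos: [0.4762, 0.2351, 0.2105]
orientation: [[-1.0, 0.001, 0.002], [0.001, 1.0, -0.001], [-0.002, -0.001, -1.0]]
contact_force: [-0.8, -1.5, 5.9]
finger_gap: 0.0006
gripper_force: 2.8
```

Call:
step_arm(rows=[{"angular": [0, 0, 0], "xyz": [0, 0, 0.003], "hand": -1}, {"angular": [0, 0, 0], "xyz": [0, 0, 0.006], "hand": -1}, {"angular": [0, 0, 0], "xyz": [0, 0, 0.008], "hand": -1}, {"angular": [0, 0, 0], "xyz": [0, 0, 0.0095], "hand": -1}, {"angular": [0, 0, 0], "xyz": [0, 0, 0.0105], "hand": -1}, {"angular": [0, 0, 0], "xyz": [0, 0, 0.0105], "hand": -1}])

```text
time_s: 4.05
ee_pos: [0.4763, 0.2352, 0.2004]
orientation: [[-1.0, 0.001, 0.002], [0.001, 1.0, -0.001], [-0.002, -0.001, -1.0]]
contact_force: [-1.8, -2.1, 9.0]
finger_gap: 0.0005
gripper_force: 4.3
```

Call:
step_arm(rows=[{"angular": [0, 0, 0], "xyz": [0, 0, 0.0008], "hand": -1}, {"angular": [0, 0, 0], "xyz": [0, 0, 0.0015], "hand": -1}, {"angular": [0, 0, 0], "xyz": [0, 0, 0.0015], "hand": -1}])

```text
time_s: 4.35
ee_pos: [0.4763, 0.2353, 0.1995]
orientation: [[-1.0, 0.001, 0.002], [0.001, 1.0, -0.001], [-0.002, -0.001, -1.0]]
contact_force: [-3.0, -3.3, 12.4]
finger_gap: 0.0003
gripper_force: 6.2
```

Call:
step_arm(rows=[{"angular": [0, 0, 0], "xyz": [0, 0, -0.005], "hand": -1}, {"angular": [0, 0, 0], "xyz": [0, 0, -0.035], "hand": -1}, {"angular": [0, 0, 0], "xyz": [0, 0, -0.07], "hand": -1}, {"angular": [0, 0, 0], "xyz": [0, 0, -0.092], "hand": -1}, {"angular": [0, 0, 0], "xyz": [0, 0, -0.092], "hand": -1}])

```text
time_s: 4.85
ee_pos: [0.4771, 0.2366, 0.2931]
orientation: [[-1.0, 0.001, 0.007], [0.001, 1.0, 0.003], [-0.007, 0.003, -1.0]]
contact_force: [0.0, -0.2, -0.3]
finger_gap: 0.0007
gripper_force: 0.0
```

```bash
python3 - <<'E'
from h import *
s=arm.state(); im=cv2.cvtColor(arm.camera("wrist"),cv2.COLOR_RGB2BGR); cv2.imwrite("pics/w2.png",im)
sc=cv2.cvtColor(arm.camera("scene"),cv2.COLOR_RGB2BGR); a=cv2.imread("pics/scene0.png")[170:270,330:415]; b=sc[170:270,330:415]
cv2.imwrite("pics/cmp.png",np.vstack([cv2.resize(np.hstack([a,b]),(680,400),interpolation=cv2.INTER_CUBIC),cv2.resize(im[80:235,130:390],(680,200))]))
print(s["time_s"],s["ee_pos"].round(4),s["contact_force"])
for z in(.145,.1327): print([proj("wrist",[.476+x,.235+y,z],s).round().tolist() for x in(-.029,.029) for y in (-.011,.011)],"scene",proj("scene",[.476,.235,z]))
# tread goal from here, and hinge direction
print(shift(s,[.491,-.166,.29]))
E
```

```text
4.85 [0.4771 0.2366 0.2931] [ 0.04064056 -0.17595191 -0.3488354 ]
[[237.0, 152.0], [268.0, 151.0], [239.0, 228.0], [268.0, 228.0]] scene [379.4922914  193.06008613]
[[238.0, 149.0], [268.0, 149.0], [239.0, 222.0], [267.0, 222.0]] scene [378.61965036 197.61214442]
[-0.0144 -0.4026  0.002 ]
```

View pics/cmp.png

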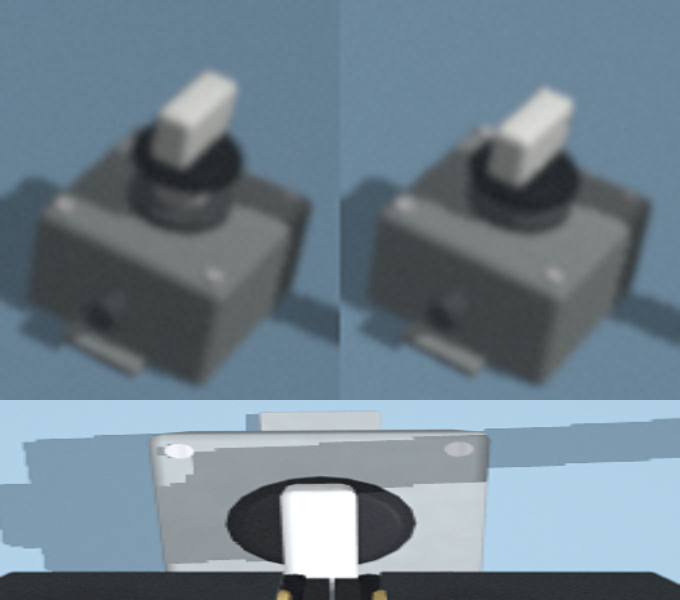

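Call:
step_arm(rows=[{"angular": [0, 0, 0], "xyz": [0, -0.05, 0], "hand": -1}, {"angular": [0, 0, 0], "xyz": [0, -0.1, 0], "hand": -1}, {"angular": [0, 0, 0], "xyz": [-0.003, -0.15, 0], "hand": -1}, {"angular": [0, 0, 0], "xyz": [-0.005, -0.2, 0], "hand": -1}, {"angular": [0, 0, 0], "xyz": [-0.007, -0.25, 0], "hand": -1}, {"angular": [0, 0, 0], "xyz": [-0.009, -0.3, 0.01], "hand": -1}, {"angular": [0, 0, 0], "xyz": [-0.011, -0.35, 0.03], "hand": -1}, {"angular": [0, 0, 0], "xyz": [-0.013, -0.39, 0.05], "hand": -1}, {"angular": [0, 0, 0], "xyz": [-0.013, -0.402, 0.07], "hand": -1}, {"angular": [0, 0, 0], "xyz": [-0.013, -0.402, 0.09], "hand": -1}, {"angular": [0, 0, 0], "xyz": [-0.013, -0.402, 0.105], "hand": -1}, {"angular": [0, 0, 0], "xyz": [-0.013, -0.402, 0.115], "hand": -1}, {"angular": [0, 0, 0], "xyz": [-0.013, -0.402, 0.115], "hand": -1}])

```text
time_s: 6.25
ee_pos: [0.4877, -0.1661, 0.1729]
orientation: [[-1.0, -0.001, -0.002], [-0.001, 1.0, 0.001], [0.002, 0.001, -1.0]]
contact_force: [-0.3, 0.3, 0.0]
finger_gap: 0.0003
gripper_force: 0.0
```

```bash
python3 - <<'E'
from h import *
s=arm.state(); sc=cv2.cvtColor(arm.camera("scene"),cv2.COLOR_RGB2BGR)
im=cv2.cvtColor(arm.camera("wrist"),cv2.COLOR_RGB2BGR)
cv2.imwrite("pics/p1.png",np.hstack([cv2.resize(sc[100:230,180:300],(360,390),interpolation=cv2.INTER_CUBIC),cv2.resize(im,(440,390))]))
print(s["time_s"],s["ee_pos"].round(4),s["orientation"].round(3).tolist(),s["contact_force"],s["q"].round(2))
E
```

```text
6.25 [ 0.4877 -0.1661  0.1729] [[-1.0, -0.001, -0.002], [-0.001, 1.0, 0.001], [0.002, 0.001, -1.0]] [-0.26118456  0.32222259  0.0137903 ] [ 0.84  0.47 -0.76  1.99  0.42  0.85  1.42]
```

View pics/p1.png

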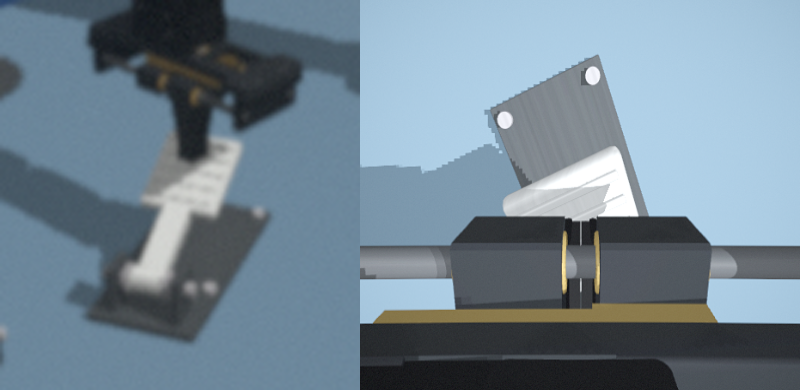

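The closed fingertips stand over the middle of the tread, about 10 mm above it. Next I press.

Call:
step_arm(rows=[{"angular": [0, 0, 0], "xyz": [0, 0, 0.006], "hand": -1}, {"angular": [0, 0, 0], "xyz": [0, 0, 0.01], "hand": -1}, {"angular": [0, 0, 0], "xyz": [0.001, 0, 0.014], "hand": -1}, {"angular": [0, 0, 0], "xyz": [0.002, -0.001, 0.019], "hand": -1}, {"angular": [0, 0, 0], "xyz": [0.004, -0.001, 0.024], "hand": -1}, {"angular": [0, 0, 0], "xyz": [0.006, -0.002, 0.029], "hand": -1}, {"angular": [0, 0, 0], "xyz": [0.007, -0.002, 0.034], "hand": -1}, {"angular": [0, 0, 0], "xyz": [0.008, -0.003, 0.039], "hand": -1}, {"angular": [0, 0, 0], "xyz": [0.009, -0.003, 0.043], "hand": -1}, {"angular": [0, 0, 0], "xyz": [0.009, -0.003, 0.046], "hand": -1}, {"angular": [0, 0, 0], "xyz": [0.009, -0.003, 0.046], "hand": -1}])

```text
time_s: 7.45
ee_pos: [0.4795, -0.1708, 0.1287]
orientation: [[-1.0, 0.001, 0.0], [0.001, 1.0, -0.002], [-0.0, -0.002, -1.0]]
contact_force: [-1.9, -1.7, 9.9]
finger_gap: 0.0006
gripper_force: 4.3
```

Call:
step_arm(rows=[{"angular": [0, 0, 0], "xyz": [0, 0, 0.002], "hand": -1}, {"angular": [0, 0, 0], "xyz": [0, 0, 0.004], "hand": -1}, {"angular": [0, 0, 0], "xyz": [0, 0, 0.006], "hand": -1}, {"angular": [0, 0, 0], "xyz": [0, 0, 0.007], "hand": -1}, {"angular": [0, 0, 0], "xyz": [0, 0, 0.007], "hand": -1}])

```text
time_s: 7.95
ee_pos: [0.479, -0.171, 0.1232]
orientation: [[-1.0, 0.002, -0.002], [0.002, 1.0, -0.004], [0.002, -0.004, -1.0]]
contact_force: [-7.2, -1.4, 22.0]
finger_gap: 0.0006
gripper_force: 10.6
```

Call:
step_arm(rows=[{"angular": [0, 0, 0], "xyz": [0, 0, 0.001], "hand": -1}, {"angular": [0, 0, 0], "xyz": [0, 0, 0.001], "hand": -1}])

```text
time_s: 8.15
ee_pos: [0.479, -0.171, 0.1229]
orientation: [[-1.0, 0.002, -0.002], [0.002, 1.0, -0.005], [0.002, -0.005, -1.0]]
contact_force: [-9.1, -1.1, 28.4]
finger_gap: 0.0003
gripper_force: 14.2
```

Call:
step_arm(rows=[{"angular": [0, 0, 0], "xyz": [-0.002, 0.001, -0.008], "hand": -1}, {"angular": [0, 0, 0], "xyz": [-0.004, 0.001, -0.018], "hand": -1}, {"angular": [0, 0, 0], "xyz": [-0.006, 0.002, -0.028], "hand": -1}, {"angular": [0, 0, 0], "xyz": [-0.008, 0.003, -0.04], "hand": -1}, {"angular": [0, 0, 0], "xyz": [-0.008, 0.003, -0.06], "hand": -1}, {"angular": [0, 0, 0], "xyz": [-0.008, 0.003, -0.09], "hand": -1}, {"angular": [0, 0, 0], "xyz": [-0.008, 0.003, -0.13], "hand": -1}, {"angular": [0, 0, 0], "xyz": [-0.006, 0.03, -0.168], "hand": 0}, {"angular": [0, 0, 0], "xyz": [-0.004, 0.08, -0.168], "hand": 1}, {"angular": [0, 0, 0], "xyz": [-0.003, 0.13, -0.168], "hand": 1}, {"angular": [0, 0, 0], "xyz": [-0.002, 0.18, -0.168], "hand": 1}, {"angular": [0, 0, 0], "xyz": [-0.001, 0.23, -0.168], "hand": 1}, {"angular": [0, 0, 0], "xyz": [0, 0.28, -0.168], "hand": 1}, {"angular": [0, 0, 0], "xyz": [0.002, 0.33, -0.168], "hand": 1}, {"angular": [0, 0, 0], "xyz": [0.004, 0.37, -0.168], "hand": 1}, {"angular": [0, 0, 0], "xyz": [0.0045, 0.395, -0.168], "hand": 1}, {"angular": [0, 0, 0], "xyz": [0.0045, 0.4055, -0.168], "hand": 1}, {"angular": [0, 0, 0], "xyz": [0.0045, 0.4055, -0.168], "hand": 1}, {"angular": [0, 0, 0], "xyz": [0.0045, 0.4055, -0.168], "hand": 1}])

```text
time_s: 10.05
ee_pos: [0.4755, 0.234, 0.2878]
orientation: [[-1.0, 0.002, -0.0], [0.002, 1.0, -0.001], [0.0, -0.001, -1.0]]
contact_force: [-0.5, 0.3, -1.1]
finger_gap: 0.0847
gripper_force: 0.0
```

```bash
python3 - <<'E'
from h import *
s=arm.state(); im=cv2.cvtColor(arm.camera("wrist"),cv2.COLOR_RGB2BGR); sc=cv2.cvtColor(arm.camera("scene"),cv2.COLOR_RGB2BGR)
cv2.imwrite("pics/w3.png",np.vstack([im[60:290],cv2.resize(sc[120:280,160:416],(512,320))]))
print(s["time_s"],s["ee_pos"].round(4),s["orientation"].round(3).tolist(),s["contact_force"].round(1),s["q"].round(2),s["finger_gap"])
print([proj("wrist",[.4745+x,.2345+y,.1327],s).round().tolist() for x in(-.029,.029) for y in (-.011,.011)])
E
```

```text
10.05 [0.4755 0.234  0.2878] [[-1.0, 0.002, -0.0], [0.002, 1.0, -0.001], [0.0, -0.001, -1.0]] [-0.5  0.3 -1.1] [ 0.21  0.38 -0.95  1.84  0.35  1.09  0.71] 0.08473567516520458
[[242.0, 152.0], [272.0, 152.0], [243.0, 226.0], [271.0, 226.0]]
```

View pics/w3.png

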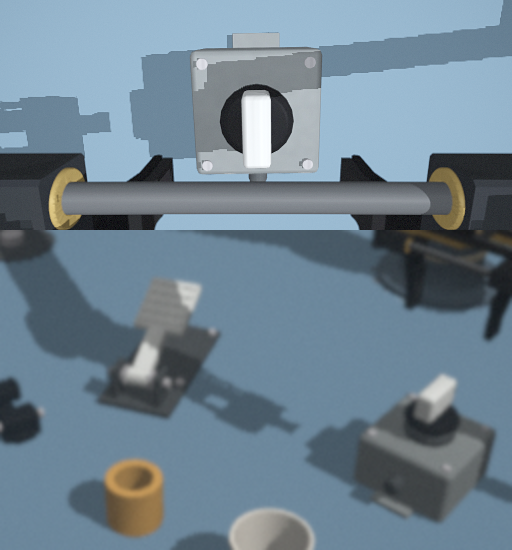

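Pedal is back up and the stop is still latched, with the bar centred at ~(257,188) in the wrist picture, as predicted. Next: down around the bar.

Call:
step_arm(rows=[{"angular": [0, 0, 0], "xyz": [0.0015, 0.0005, 0.03], "hand": 1}, {"angular": [0, 0, 0], "xyz": [0.0015, 0.0005, 0.06], "hand": 1}, {"angular": [0, 0, 0], "xyz": [0.0015, 0.0005, 0.085], "hand": 1}, {"angular": [0, 0, 0], "xyz": [0.0015, 0.0005, 0.1], "hand": 1}, {"angular": [0, 0, 0], "xyz": [0.0015, 0.0005, 0.105], "hand": 1}, {"angular": [0, 0, 0], "xyz": [0.0015, 0.0005, 0.105], "hand": 1}, {"angular": [0, 0, 0], "xyz": [0.0015, 0.0005, 0.105], "hand": 1}])

```text
time_s: 10.85
ee_pos: [0.4744, 0.2364, 0.1843]
orientation: [[-1.0, 0.001, 0.002], [0.001, 1.0, 0.001], [-0.002, 0.001, -1.0]]
contact_force: [-0.2, -0.3, 0.4]
finger_gap: 0.0871
gripper_force: 0.0
```

Call:
step_arm(rows=[{"angular": [0, 0, 0], "xyz": [0, 0, 0], "hand": 0}, {"angular": [0, 0, 0], "xyz": [0, 0, 0], "hand": -0.3}, {"angular": [0, 0, 0], "xyz": [0, 0, 0], "hand": -1}, {"angular": [0, 0, 0], "xyz": [0, 0, 0], "hand": -1}, {"angular": [0, 0, 0], "xyz": [0, 0, 0], "hand": -1}, {"angular": [0, 0, 0], "xyz": [0, 0, 0], "hand": -1}, {"angular": [0, 0, 0], "xyz": [0, 0, 0], "hand": -1}, {"angular": [0, 0, 0], "xyz": [0, 0, 0], "hand": -1}], grip_force=20)

```text
time_s: 11.65
ee_pos: [0.4737, 0.2361, 0.1832]
orientation: [[-1.0, 0.001, 0.0], [0.001, 1.0, -0.0], [-0.0, -0.0, -1.0]]
contact_force: [0.2, 0.1, 0.5]
finger_gap: 0.0312
gripper_force: 0.0
```

Call:
step_arm(rows=[{"angular": [0, 0, 0], "xyz": [0, 0, 0], "hand": -1}, {"angular": [0, 0, 0], "xyz": [0, 0, 0], "hand": -1}, {"angular": [0, 0, 0], "xyz": [0, 0, 0], "hand": -1}, {"angular": [0, 0, 0], "xyz": [0, 0, 0], "hand": -1}])

```text
time_s: 12.05
ee_pos: [0.4736, 0.2343, 0.1831]
orientation: [[-1.0, 0.002, -0.001], [0.002, 1.0, -0.004], [0.001, -0.004, -1.0]]
contact_force: [-0.4, -5.6, 4.3]
finger_gap: 0.0221
gripper_force: 20.0
```

Gripped at 22 mm. I'll ease the side load and twist clockwise, which is +z of the tool.

Call:
step_arm(rows=[{"angular": [0, 0, 0], "xyz": [0, -0.0015, 0], "hand": -1}, {"angular": [0, 0, 0.1], "xyz": [0, -0.0015, 0], "hand": -1}, {"angular": [0, 0, 0.2], "xyz": [0, -0.0015, 0], "hand": -1}, {"angular": [0, 0, 0.3], "xyz": [0, -0.0015, 0], "hand": -1}, {"angular": [0, 0, 0.4], "xyz": [0, -0.0015, 0], "hand": -1}, {"angular": [0, 0, 0.5], "xyz": [0, -0.0015, 0], "hand": -1}, {"angular": [0, 0, 0.6], "xyz": [0, -0.0015, 0], "hand": -1}, {"angular": [0, 0, 0.7], "xyz": [0, -0.0015, 0], "hand": -1}, {"angular": [0, 0, 0.8], "xyz": [0, -0.0015, 0], "hand": -1}, {"angular": [0, 0, 0.9], "xyz": [0, -0.0015, 0], "hand": -1}, {"angular": [0, 0, 0.95], "xyz": [0, -0.0015, 0], "hand": -1}, {"angular": [0, 0, 0.95], "xyz": [0, -0.0015, 0], "hand": -1}, {"angular": [0, 0, 0.95], "xyz": [0, -0.0015, 0], "hand": -1}])

```text
time_s: 13.35
ee_pos: [0.4748, 0.2366, 0.1848]
orientation: [[-0.582, 0.813, 0.004], [0.813, 0.582, 0.004], [0.001, 0.006, -1.0]]
contact_force: [1.0, 1.0, 6.3]
finger_gap: 0.0219
gripper_force: 20.0
```

Call:
step_arm(rows=[{"angular": [0, 0, 0], "xyz": [0, 0, 0], "hand": 0}, {"angular": [0, 0, 0], "xyz": [0, 0, 0], "hand": 1}, {"angular": [0, 0, 0], "xyz": [0, 0, 0], "hand": 1}, {"angular": [0, 0, 0], "xyz": [0, 0, 0], "hand": 1}, {"angular": [0, 0, 0], "xyz": [0, 0, 0], "hand": 1}, {"angular": [0, 0, 0], "xyz": [0, 0, 0], "hand": 1}, {"angular": [0, 0, 0], "xyz": [0, 0, -0.02], "hand": 1}, {"angular": [0, 0, 0], "xyz": [0, 0, -0.05], "hand": 1}, {"angular": [0, 0, 0], "xyz": [0, 0, -0.09], "hand": 1}, {"angular": [0, 0, 0], "xyz": [0, 0, -0.13], "hand": 1}, {"angular": [0, 0, 0], "xyz": [0, 0, -0.15], "hand": 1}, {"angular": [0, 0, 0], "xyz": [0, 0, -0.15], "hand": 1}])

```text
time_s: 14.55
ee_pos: [0.4751, 0.2352, 0.336]
orientation: [[-0.58, 0.814, 0.006], [0.814, 0.58, 0.002], [-0.002, 0.006, -1.0]]
contact_force: [-0.2, 0.2, -0.3]
finger_gap: 0.087
gripper_force: 0.0
```

```bash
python3 - <<'E'
from h import *
s=arm.state(); sc=cv2.cvtColor(arm.camera("scene"),cv2.COLOR_RGB2BGR); a=cv2.imread("pics/scene0.png")
f=lambda i:cv2.resize(i[140:310,140:420],(560,300))
cv2.imwrite("pics/end.png",np.vstack([f(a),f(sc)])); print(s["time_s"],s["ee_pos"],s["contact_force"])
E
```

```text
14.55 [0.47507724 0.23517223 0.33601787] [-0.17375303  0.17162395 -0.28238657]
```

View pics/end.png

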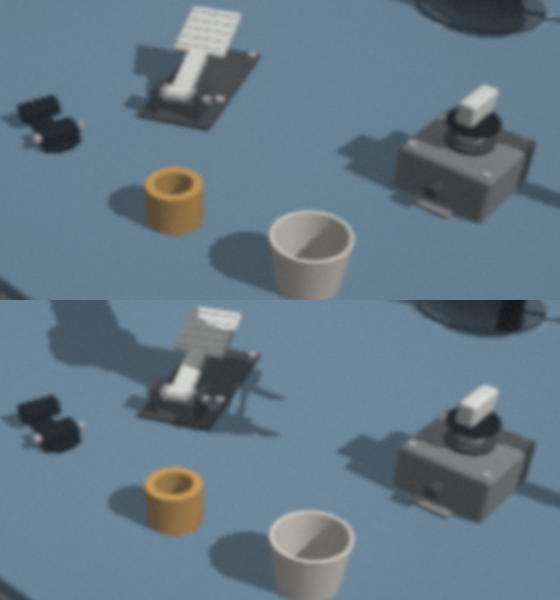

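The stop has popped back up to its starting height and angle (bar at ~(478,405) against (478,105) before). The pedal is up and the loose parts haven't moved.

```bash
python3 -c "
from cell import arm
print(arm.finish_job())"
```

```text
the job is handed in; nothing more can be done
None
```

The job is handed in at about 14.6 s: the stop was pressed until it latched, the pedal went down to its stop and came back up, then the stop was twisted clockwise and popped up again; the cup, bushing and clamp were not touched.

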